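# Swing the hold-down arms over a circuit board

## Robot

A 6-joint arm with a two-finger parallel gripper is mounted at the origin on the work surface. World frame = base frame: x ahead of the robot, y to its left, z up, the work surface at z = 0. Lengths are in m, angles in degrees, forces in N, time in s.
With the tool pointing down it reaches from about 0.325 to 0.9 m from the base axis. Payload 3.5 kg.
Tool frame: the origin (TCP) lies at the very end of the fingers, on their centre line; the grasp point (between the pads) lies 19 mm behind it (manip.grip_depth is the distance from the TCP to the grasp point, in m); z points along the fingers, y is the line along which they close (so a half turn about z gives the same grasp; the last joint's range is limited). The gripper opens to 85 mm and grips with 20 to 120 N. Pads are 22 mm wide; open, the fingers measure 114 mm over their backs; the gripper's body (76 mm by 85 mm) begins 54 mm behind the grasp point. The pads swing forward as they close: fully open they stand 13 mm farther back than shut.
Start: joints at [-73.476, 15.837, -1.513, 72.651, 0, 84.076], TCP at [0.239, -0.578, 0.231] pointing down, gripper open.
Joint ranges: [-178.77, 178.77], [-48.84, 107.48], [-61.69, 71.31], [-111.58, 123.2], [-90, 87.43], [-180, 180]. Speed limits (degrees/s): [147.25, 147.25, 180, 180, 180, 180].

## Interface

Orientations are given as [roll, pitch, yaw] about the fixed x, y, z axes, in that order (R = Rz(yaw) Ry(pitch) Rx(roll)).
In Python, from workcell import manip gives the robot as it stands.
- The arm moves only by the shell command python3 -m creep 'ROWS' [FORCE]. ROWS is text: rows parted by semicolons, each of 7 numbers parted by spaces: the opening in per cent of the stroke, from 0 (shut) to 100 (fully open), then the shift along the tool's x, y, z in mm, then the turn, a rotation vector about the tool's x, y, z in degrees. In form: grip tx ty tz rx ry rz; .... A call has 1 to 12 rows; each row is the pose to reach, as a shift and turn from the pose commanded when the call began, along the tool's axes at that moment; what a row does not reach only later rows make up. A row lasts 1/8 s, in which the tool goes at most 62.5 mm and 10.7 degrees, less where a joint would pass 70% of its speed; a pose out of reach is approached as far as the arm can. A call with a gripper value outside its range is refused whole. The fingers move at their own pace and stop on an object; FORCE is the grip in N (left out, the last holds). Time passes only in rows, so rows that repeat a pose let the fingers close. It gives the time, the measured TCP pose, the force, the opening and the grip force at its end, in the units of the state.
- manip.state(): the state, without advancing time (a new reading comes with each control period).
- manip.snapshot(name): name is "side" or "top"; returns a dict with "pixels" (400x640x3 uint8, blue, green, red), "z_map" (400x640 float32, m along the optical axis (not along the pixel's ray), 0 where there is no reading), "fx", "fy", "cx", "cy" (pixels), "dist_coeffs" ([k1, k2, p1, p2, k3] as OpenCV has them; the pictures are not rectified), "R" (3x3) and "t" (3): a world point X has camera coordinates R X + t. Camera axes: x right, y down, z forward; pixel columns grow to the right and rows downward; lengths in m; the calibration is good to about 2 mm. A picture is of the moment at which its call begins.
- manip.sign_off(): hands the job in; it is judged then, once.
The state is a dict: "t": time; "joint_pos": joint angles; "qd": joint speeds; "effort": joint torques, N m; "position": TCP position; "ee_rot": TCP orientation; "ft_force": force on the tool from outside, world axes, zero at the start; "wrist_torque": the same for the moment, N m; "gripper_width": opening from 0.0 (shut) to 1.0 (fully open); "finger_force": force on a finger pad.
Only numpy, scipy, OpenCV 4.12 (cv2) and the standard library are available. Lean on these libraries where they do the work, as an engineer would, in place of code of your own. Each camera call takes 0.05 s, during which the arm holds its last target. There are 200 camera calls.

## Task

The circuit board lies on its stand-offs in the open alarm-panel housing. With a fingertip, push each of the two swinging hold-down arms round its pivot until the foot at its end is centred over the round copper pad on its own side of the board. Grasp and lift nothing, and do not shift the board, the loose parts in the housing or the things around it.

Things in the scene. Friction and masses are not known exactly. Their poses are not given: they have to be found in the camera images.
- housing: open white steel alarm-panel housing lying on its back, fixed to the table: 240 mm (own x) by 380 mm (own y), walls 26 mm high and 4 mm thick, floor 4 mm. Origin under its middle at table height; own +y runs along its long side to the robot's left (left arm's side). It stands within 0.35 rad of square to the robot.
- clamp_left (a joint): turn of the left arm, rad, growing anticlockwise seen from above. 0: it points straight outward from the board (the housing's own +y). +3.14 and -3.14 are one place: straight in across the board, foot over the pad; it may go there either way round. No stop there (it can overrun 1 rad). Starts within 1.9 of 0. Stays where left: friction 0.08 N m (1.5 N at 55 mm), no spring.
- clamp_left_pivot (a point): point on the pivot axis of the left hold-down arm, half-way up the arm's bar (38 mm above the table). The pivot lies 95 mm from the housing's middle, on its own +y side; hub 22 mm across, top 54 mm above the table.
- clamp_left_foot (a point): point on the left arm above the centre of its foot, half-way up the bar (38 mm above the table), 72 mm from the pivot. The arm is a level dark steel bar, 80 mm long from the pivot axis, 12 mm wide, underside 30 mm and top 46 mm above the table; the round rubber foot under its end is 16 mm across, its sole 21 mm above the table, some 4 mm above the pad.
- pad_left (a point): centre of the flat round copper pad, 26 mm across, on the board's top on the left side of its middle; it belongs to the left arm and lies 72 mm from that arm's pivot.
- clamp_right (a joint): turn of the right arm, rad, growing anticlockwise seen from above. 0: it points straight outward from the board (the housing's own -y). +3.14 and -3.14 are one place: straight in across the board, foot over the pad; it may go there either way round. No stop there (it can overrun 1 rad). Starts within 1.9 of 0. Stays where left: friction 0.08 N m (1.5 N at 55 mm), no spring.
- clamp_right_pivot (a point): point on the pivot axis of the right hold-down arm, half-way up the arm's bar (38 mm above the table). The pivot lies 95 mm from the housing's middle, on its own -y side; hub 22 mm across, top 54 mm above the table.
- clamp_right_foot (a point): point on the right arm above the centre of its foot, half-way up the bar (38 mm above the table), 72 mm from the pivot. The arm is a level dark steel bar, 80 mm long from the pivot axis, 12 mm wide, underside 30 mm and top 46 mm above the table; the round rubber foot under its end is 16 mm across, its sole 21 mm above the table, some 4 mm above the pad.
- pad_right (a point): centre of the flat round copper pad, 26 mm across, on the board's top on the right side of its middle; it belongs to the right arm and lies 72 mm from that arm's pivot.
- board: loose green circuit board lying on four stand-offs in the housing, 110 by 150 by 4 mm, origin under its middle (12 mm above the table), top at 16 mm; two grey terminal blocks 12 mm high at the middle of its long edges (tops 28 mm above the table), all else under 3 mm. 180 g; to be left where it lies.
- battery: loose black block battery, 43 by 90 by 52 mm high, standing in the housing between the board and the far wall, origin under its middle; bystander.
- relay: loose grey plug-in relay, 26 by 26 by 40 mm high, standing in the housing between the board and the near wall, origin under its middle; bystander.
- sounder: loose round black sounder, 32 mm across and 22 mm high, in a far corner of the housing on the right, origin under its middle; bystander.
- meter: green hand-held meter, 180 by 85 by 36 mm, lying on the table right of the housing; bystander.
- screwdriver: screwdriver lying on the table to the right; bystander.
- spool: metal solder spool, 60 mm across, 45 mm high, on the table to the left; bystander.
- mug: white mug, 80 mm across, 90 mm high, on the table to the left; bystander.
Not all that is in view belongs to the job. There is more than one size of the board; the one meant has the size given above.

How it is judged (in metres and radians):
At the end, for the whole second after the job is handed in: Seen from above, the centre of each arm's foot is within 13 mm of the centre of its own pad and both arms are still; the board is within 10 mm of where it started and flat; every bystander is within 20 mm of where it started (horizontal distance between clamp_left_foot and pad_left below 0.013 m and velocity of joint clamp_left between -0.05 and 0.05 rad/s and horizontal distance between clamp_right_foot and pad_right below 0.013 m and velocity of joint clamp_right between -0.05 and 0.05 rad/s and distance of board from where it was at the start of the episode below 0.01 m and angle between board's own z axis and vertical below 0.05 rad and not (distance of battery from where it was at the start of the episode above 0.02 m) and not (distance of relay from where it was at the start of the episode above 0.02 m) and not (distance of sounder from where it was at the start of the episode above 0.02 m) and not (distance of meter from where it was at the start of the episode above 0.02 m) and not (distance of screwdriver from where it was at the start of the episode above 0.02 m) and not (distance of spool from where it was at the start of the episode above 0.02 m) and not (distance of mug from where it was at the start of the episode above 0.02 m)); the robot touches nothing.
It fails at once if the board was shifted by more than 10 mm, tipped or lifted (distance of board from where it was at the start of the episode above 0.01 m or angle between board's own z axis and vertical above 0.1 rad).
It fails at once if a loose part in the housing was lifted, carried or knocked more than 20 mm (distance of any of battery, relay, sounder from where it was at the start of the episode above 0.02 m).
It fails at once if a tool or thing on the table was lifted, carried or knocked more than 20 mm (distance of any of meter, screwdriver, spool, mug from where it was at the start of the episode above 0.02 m).
It also fails if it takes over 51 s, if anything falls off the work surface, if the arm or the gripper's body presses on something with over 40 N, if the wrist force passes 120 N, or if a joint passes its speed limit or range.

## Working session

There is one attempt and no reset: what is moved stays moved. The work goes in short steps, Python scripts to look and compute and a shell command to move; the robot and the scene stay as the last step left them, time stands still between calls to the robot, and variables do not carry over. Pictures are saved under pics/ and viewed, at most 10 in all, crops included, and the job is handed in when it is done.

```bash
mkdir -p pics
cat > h.py <<'E'
import numpy as np,cv2
from workcell import manip
def K(s): return np.array([[s['fx'],0,s['cx']],[0,s['fy'],s['cy']],[0,0,1]])
def ray(s,uv,z):
    p=cv2.undistortPoints(np.float64(uv).reshape(-1,1,2),K(s),np.array(s['dist_coeffs'])).reshape(-1,2)
    R=np.array(s['R']);t=np.array(s['t']);C=-R.T@t
    d=np.c_[p,np.ones(len(p))]@R
    return C+d*((z-C[2])/d[:,2])[:,None]
def proj(s,X):
    R=np.array(s['R']);return cv2.projectPoints(np.float64(X).reshape(-1,1,3),cv2.Rodrigues(R)[0],np.float64(s['t']),K(s),np.array(s['dist_coeffs']))[0].reshape(-1,2)
E
python3 - <<'E'
from h import *
for n in('top','side'):
    s=manip.snapshot(n);cv2.imwrite(f'pics/{n}0.png',s['pixels']);np.save(n+'0.npy',s,allow_pickle=True)
    R=np.array(s['R']);print(n,-R.T@np.array(s['t']),R[2])
st=manip.state();print(st)
E
```

```text
top [0.37121959 0.00862935 1.30672015] [ 0.07067835 -0.01111418 -0.99743724]
side [0.31372819 1.30091475 0.87362667] [ 0.09498922 -0.84666237 -0.52358369]
{'t': 0.1, 'joint_pos': array([-7.34760733e+01,  1.58725798e+01, -1.58846073e+00,  7.26516110e+01,
        9.96649279e-04,  8.40759713e+01]), 'qd': array([-0.01811945, -0.1383019 ,  0.23615247,  0.03341164, -0.00818541,
       -0.07869815]), 'effort': array([-3.22381550e-05, -4.46706855e+01,  2.96128732e+01,  8.44682887e-03,
       -2.10276753e-04, -4.30922199e-06]), 'position': array([ 0.2384521 , -0.57696957,  0.23029837]), 'ee_rot': array([-1.79888053e+02, -1.26180492e-02,  2.24479421e+01]), 'ft_force': array([ 0.86137009,  0.43031688, -0.13527574]), 'wrist_torque': array([-0.01905788, -0.04899135, -0.0134625 ]), 'finger_force': 0.0, 'gripper_width': 1.0032312913330073}
```

View pics/top0.png

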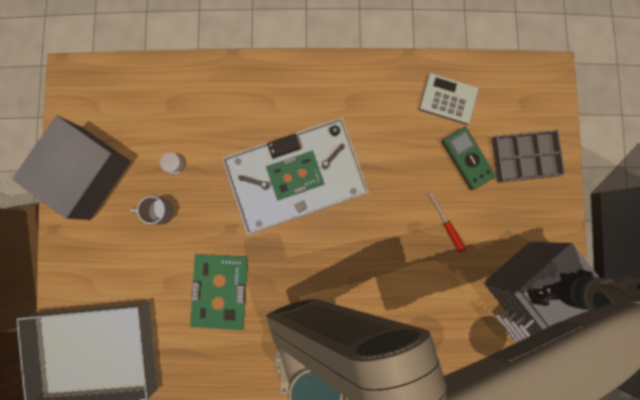

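View pics/side0.png

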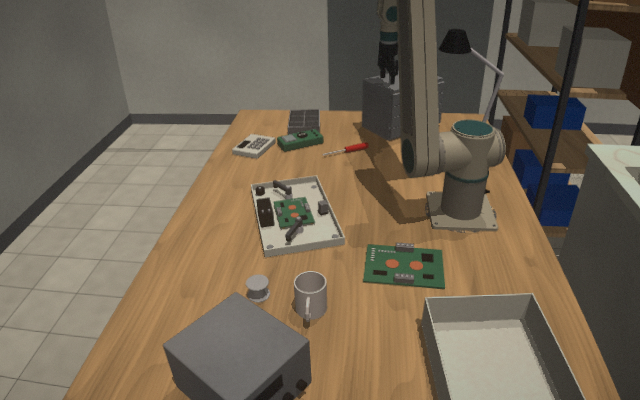

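The top view shows the housing at about (296,175). The small board inside it is at (297,175), with pads near (288,178) and (302,173). The left arm lies around (240–268,180) and the right arm around (325–344,155). The side view agrees with this.

Candidates for the board: the small board in the housing at top (297,175), or the large board on the table at top (219,291). I choose the one in the housing and will check it in a close crop.

Run:
```python
from h import *
s=np.load('top0.npy',allow_pickle=True).item();im=s['pixels']
c=im[110:240,215:375];cv2.imwrite('pics/crop0.png',cv2.resize(c,None,fx=5,fy=4.6,interpolation=cv2.INTER_CUBIC)[:598])
hsv=cv2.cvtColor(im,cv2.COLOR_BGR2HSV)
roi=np.zeros(im.shape[:2],np.uint8);roi[110:240,215:375]=1
# housing: low saturation bright
m=((hsv[...,1]<60)&(hsv[...,2]>110)).astype(np.uint8)*roi
m=cv2.morphologyEx(m,cv2.MORPH_CLOSE,np.ones((5,5)))
cs,_=cv2.findContours(m,0,2);k=max(cs,key=cv2.contourArea)
bx=cv2.boxPoints(cv2.minAreaRect(k));print('box',bx.tolist());P=ray(s,bx,.026);print(P.round(4).tolist(),[np.linalg.norm(P[i]-P[i-1]).round(4) for i in range(4)],P.mean(0))
g=((hsv[...,0]>40)&(hsv[...,0]<90)&(hsv[...,1]>80)).astype(np.uint8)*roi
cs,_=cv2.findContours(cv2.morphologyEx(g,cv2.MORPH_CLOSE,np.ones((7,7))),0,2);k=max(cs,key=cv2.contourArea);bx=cv2.boxPoints(cv2.minAreaRect(k));P=ray(s,bx,.016);print('board',P.round(4).tolist(),[np.linalg.norm(P[i]-P[i-1]).round(4) for i in range(4)],P.mean(0))
m=((hsv[...,0]<18)&(hsv[...,1]>100)).astype(np.uint8)*cv2.fillPoly(np.zeros_like(roi),[np.int32(bx)],1)
n,_,stt,ce=cv2.connectedComponentsWithStats(m)
for i in range(1,n):
    if stt[i,4]>15: print('pad',ce[i],stt[i],ray(s,ce[i],.016))
```

```text
box [[220.91845703125, 158.19796752929688], [342.2032470703125, 116.9095458984375], [368.0628662109375, 192.87222290039062], [246.778076171875, 234.16064453125]]
[[0.5937, 0.2753, 0.026], [0.7176, -0.0882, 0.026], [0.4875, -0.1625, 0.026], [0.3672, 0.1967, 0.026]] [np.float64(0.2397), np.float64(0.3841), np.float64(0.2418), np.float64(0.3788)] [0.54150627 0.05531699 0.026     ]
board [[0.5672, 0.1373, 0.016], [0.6123, 0.0052, 0.016], [0.5186, -0.026, 0.016], [0.474, 0.1054, 0.016]] [np.float64(0.0984), np.float64(0.1396), np.float64(0.0988), np.float64(0.1388)] [0.54300954 0.05547147 0.016     ]
pad [301.93220339 172.47457627] [298 169   9   8  59] [[0.55071629 0.0337485  0.016     ]]
pad [287.28571429 177.5       ] [284 174   8   8  56] [[0.53577071 0.0776292  0.016     ]]
```

View pics/crop0.png

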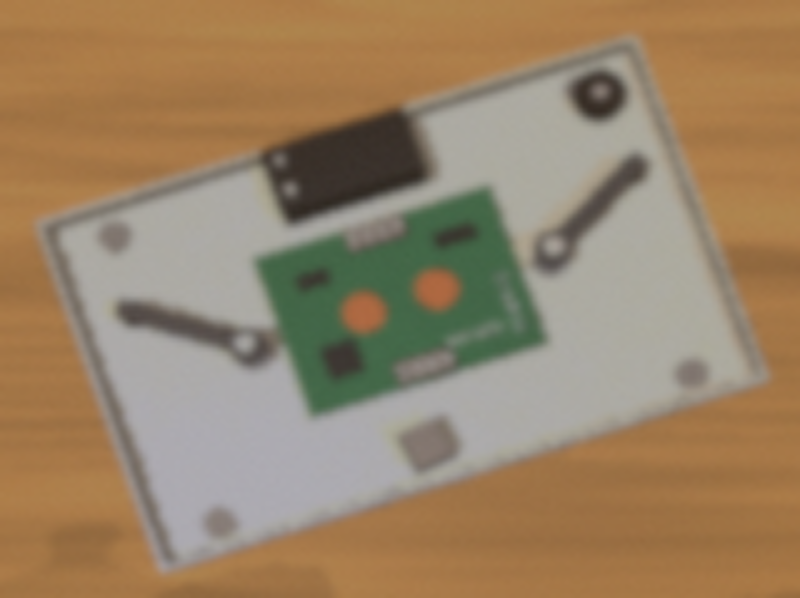

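The crop confirms the choice. The pads are 46 mm apart (expected 46), and the housing measures 240×380 mm. The arm pivots sit beside the short ends of the board, and neither foot is on its pad. Next I'll get the arm angles and the clearances to the battery and relay in housing axes.

```bash
cat >> h.py <<'E'
c0=np.array([.5425,.0555]);psi=np.radians(18.8)
xh=np.array([np.cos(psi),np.sin(psi)]);yh=np.array([-np.sin(psi),np.cos(psi)])
def toH(P): d=np.atleast_2d(P)[:,:2]-c0; return np.c_[d@xh,d@yh]*1000
E
python3 - <<'E'
from h import *
s=np.load('top0.npy',allow_pickle=True).item();im=s['pixels']
g=cv2.cvtColor(im,cv2.COLOR_BGR2GRAY);hsv=cv2.cvtColor(im,cv2.COLOR_BGR2HSV)
q=[c0+a*xh+b*yh for a,b in((.112,.182),(.112,-.182),(-.112,-.182),(-.112,.182))]
poly=proj(s,np.c_[q,[.01]*4]);mk=cv2.fillPoly(np.zeros_like(g),[np.int32(poly)],1)
m=((g<105)&(hsv[...,1]<90)).astype(np.uint8)*mk
n,l,st,ce=cv2.connectedComponentsWithStats(m)
for i in range(1,n):
    if st[i,4]<25: continue
    pts=np.argwhere(l==i)[:,::-1].astype(float)
    k=cv2.minAreaRect(np.float32(pts));z=.046
    print(st[i,4],ce[i].round(1),'H@46',toH(ray(s,cv2.boxPoints(k),z)).round(0).tolist())
    for sy in(1,-1):
        d=toH(ray(s,pts,.046))-[0,95*sy]; r=np.hypot(*d.T)
        if r.max()<95 and r.max()>60:
            far=d[(r>30)].mean(0);print(' side',sy,'rmin/max',r.min(),r.max(),'joint',np.degrees(np.arctan2(far[1],far[0]))-90*sy)
print(toH(ray(s,[[301.93,172.47],[287.29,177.5]],.016)),'start H',toH(manip.state()['position']))
# hub caps
w=((g>150)).astype(np.uint8)
for sy in(1,-1): print(proj(s,np.r_[c0+sy*.095*yh,.054]))
E
```

```text
87 [334.1 130.3] H@46 [[92.0, -134.0], [105.0, -160.0], [79.0, -173.0], [66.0, -146.0]]
444 [284.5 146.7] H@46 [[107.0, 47.0], [107.0, -45.0], [64.0, -44.0], [65.0, 48.0]]
113 [333.3 155.2] H@46 [[-3.0, -83.0], [43.0, -159.0], [30.0, -166.0], [-16.0, -90.0]]
 side -1 rmin/max 7.478445646111556 76.67924880866298 joint 27.40242006282711
1260 [294.1 174.6] H@46 [[47.0, 73.0], [47.0, -72.0], [-55.0, -71.0], [-54.0, 73.0]]
95 [249.7 179.9] H@46 [[39.0, 160.0], [50.0, 153.0], [12.0, 97.0], [1.0, 104.0]]
 side 1 rmin/max 8.559091552588146 76.27160605790561 joint -37.13458571779399
[[  0.78340557 -23.23713247]
 [  0.75701429  23.10509355]] start H [[-491.64996026 -500.74264123]]
[[263.22982986 184.14379447]]
[[325.04600899 162.95125847]]
```

Run:
```python
from h import *
p=manip.state()['position'];y=np.radians(22.45)
def way(a,r=55,extra=0):
    a=np.radians(a);off=6+11*abs(np.sin(a))+14.5*abs(np.cos(a))+extra
    return np.array([0,95])+r*np.array([np.cos(a),np.sin(a)])+off*np.array([np.sin(a),-np.cos(a)])
print('left  (X,Y); right = (X,-Y)')
for a in [53]+list(range(60,271,15)): print(a,way(a).round(0))
for sy,a in((1,53),(-1,63)):
    w=way(a,55,14)*[1,sy];W=c0+(w[0]*xh+w[1]*yh)/1000;d=(W-p[:2])*1000
    print(sy,w.round(1),W,'tool shift from start',d@[np.cos(y),np.sin(y)],d@[np.sin(y),-np.cos(y)])
s=np.load('side0.npy',allow_pickle=True).item()
```

```text
left  (X,Y); right = (X,-Y)
53 [ 52. 125.]
60 [ 47. 131.]
75 [ 34. 143.]
90 [ 17. 150.]
105 [  5. 153.]
120 [ -8. 154.]
135 [-22. 151.]
150 [-36. 143.]
165 [-47. 131.]
180 [-55. 116.]
195 [-59. 103.]
210 [-60.  88.]
225 [-56.  73.]
240 [-47.  59.]
255 [-34.  47.]
270 [-17.  40.]
1 [ 63.1 116.4] [0.56469787 0.18596405] tool shift from start 592.8674649719048 -580.5274989378858
-1 [  57.4 -127.5] [ 0.63791093 -0.04669173] tool shift from start 571.6860320702851 -337.5455810233898
```

```bash
python3 -m creep '0 0 0 -40 0 0 0; 0 52 -31 -40 0 0 1; 0 104 -61 -40 0 0 2; 0 156 -92 -40 0 0 3; 0 208 -123 -40 0 0 3.65; 0 260 -154 -40 0 0 3.65; 0 312 -184 -40 0 0 3.65; 0 364 -215 -40 0 0 3.65; 0 416 -246 -40 0 0 3.65; 0 468 -277 -40 0 0 3.65; 0 520 -307 -40 0 0 3.65; 0 572 -338 -40 0 0 3.65' 20
python3 -m creep '0 0 0 0 0 0 0;0 0 0 0 0 0 0;0 0 0 0 0 0 0'
python3 - <<'E'
from h import *
s=manip.state();print(toH(s['position']),s['position'],s['ee_rot'],s['gripper_width'],s['ft_force'])
E
```

```text
t: 1.6
position: [0.6389, -0.0451, 0.2708]
ee_rot: [-180.0, 0.0, 18.8]
ft_force: [1.7, -0.8, 0.3]
gripper_width: 0.001
finger_force: 0.0
t: 1.98
position: [0.6374, -0.048, 0.2712]
ee_rot: [-180.0, 0.0, 18.7]
ft_force: [0.6, -0.1, -0.3]
gripper_width: 0.003
finger_force: 0.0
[[  56.47651564 -128.56375492]] [ 0.63739514 -0.04800434  0.27117446] [-1.79994705e+02  4.51166965e-02  1.87031485e+01] 0.002827101803656756 [ 0.56156815 -0.10204426 -0.27376671]
```

```bash
python3 -m creep '0 0 0 60 0 0 0; 0 0 0 120 0 0 0; 0 0 0 180 0 0 0; 0 0 0 215 0 0 0; 0 0 0 228 0 0 0; 0 0 0 236 0 0 0; 0 0 0 236 0 0 0'
python3 - <<'E'
from h import *
s=manip.snapshot('side');c=s['pixels'][160:270,230:370];cv2.imwrite('pics/side1.png',cv2.resize(c,None,fx=5,fy=5,interpolation=cv2.INTER_CUBIC))
p=manip.state()['position'];print(toH(p),p,proj(s,p)-[230,160])
E
```

```text
t: 2.85
position: [0.6392, -0.0474, 0.0365]
ee_rot: [179.9, -0.1, 18.8]
ft_force: [-0.0, -0.5, 0.5]
gripper_width: 0.0
finger_force: 0.0
[[  58.79333145 -128.62230883]] [ 0.63960722 -0.04731314  0.03701724] [[39.64642154 27.9968454 ]]
```

View pics/side1.png

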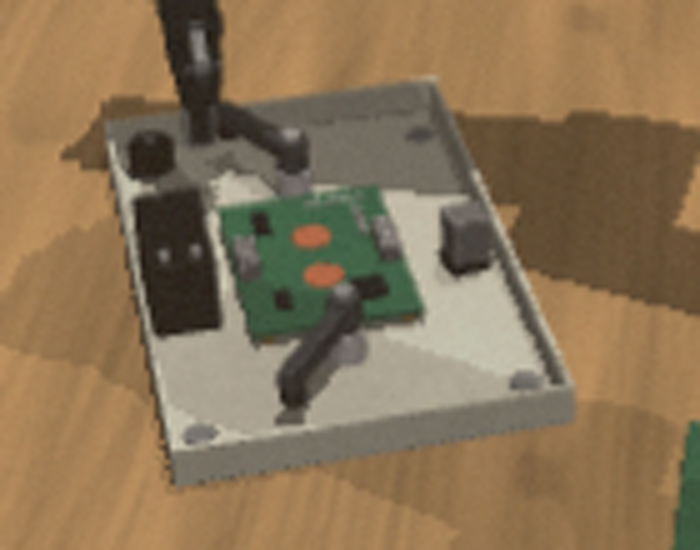

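The crop shows the shut fingertip at (200,135), beside the outer end of the right arm and on its far side. The sounder, battery and board are clear. I'll push the right arm round the near side, because its far-side swing would just graze the battery.

```bash
python3 -m creep '0 -10 3 3 0 0 0; 0 -23 15 3 0 0 0; 0 -40 22 3 0 0 0; 0 -52 25 3 0 0 0; 0 -65 26 3 0 0 0; 0 -79 23 3 0 0 0; 0 -93 15 3 0 0 0; 0 -104 3 3 0 0 0; 0 -112 -12 3 0 0 0; 0 -116 -25 3 0 0 0; 0 -117 -40 3 0 0 0; 0 -113 -55 3 0 0 0'
python3 - <<'E'
from h import *
s=manip.snapshot('side');c=s['pixels'][160:270,230:370];cv2.imwrite('pics/side2.png',cv2.resize(c,None,fx=5,fy=5,interpolation=cv2.INTER_CUBIC))
p=manip.state();print(toH(p['position']),p['position'][2],p['ft_force'])
E
```

```text
t: 4.4
position: [0.5125, -0.0302, 0.0321]
ee_rot: [-180.0, 0.1, 18.8]
ft_force: [1.4, -1.3, -0.5]
gripper_width: 0.001
finger_force: 0.9
[[-55.6933519  -69.65281838]] 0.031969730910394525 [ 0.07163514 -0.30474093  0.00492964]
```

View pics/side2.png

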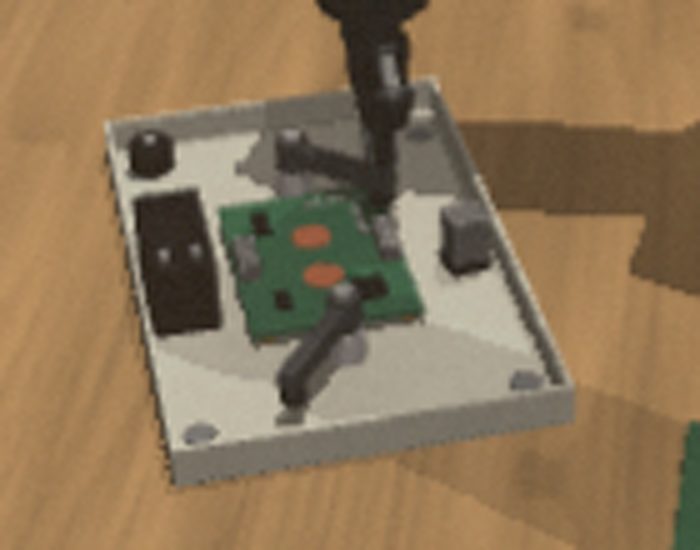

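The arm has swung past straight-near, with the foot end by the fingertip at (380,190). Nothing else has moved, so I'll finish the sweep, back off and lift.

```bash
python3 -m creep '0 9 -14 0 0 0 0; 0 16 -21 0 0 0 0; 0 22 -26 0 0 0 0; 0 31 -30 0 0 0 0; 0 39 -33 0 0 0 0; 0 39 -33 0 0 0 0; 0 39 -33 0 0 0 0; 0 15 -33 0 0 0 0; 0 10 -33 -40 0 0 0; 0 -10 -33 -100 0 0 0; 0 -60 -33 -110 0 0 0; 0 -115 -33 -110 0 0 0'
python3 -m creep '0 -50 0 0 0 0 0; 0 -60 0 0 0 0 0'
python3 - <<'E'
from h import *
for n in('side','top'):
    s=manip.snapshot(n);np.save(n+'3.npy',s,allow_pickle=True)
    c=s['pixels'][160:270,230:370] if n=='side' else s['pixels'][110:220,225:365];cv2.imwrite(f'pics/{n}3.png',cv2.resize(c,None,fx=4,fy=4,interpolation=cv2.INTER_CUBIC))
a=np.vstack([cv2.imread('pics/side3.png'),cv2.imread('pics/top3.png')])[:]
cv2.imwrite('pics/both3.png',cv2.resize(a,None,fx=.68,fy=.68))
p=manip.state();print(toH(p['position']),p['position'])
E
```

```text
t: 5.95
position: [0.395, -0.0378, 0.1444]
ee_rot: [179.8, -0.3, 18.8]
ft_force: [-0.8, -1.5, -0.5]
gripper_width: -0.002
finger_force: 0.0
t: 6.2
position: [0.334, -0.0561, 0.1418]
ee_rot: [-179.9, 0.0, 18.7]
ft_force: [-0.7, -1.2, -1.1]
gripper_width: -0.001
finger_force: 0.0
[[-230.9570921   -39.71765757]] [ 0.33666428 -0.05652824  0.14243046]
```

View pics/both3.png

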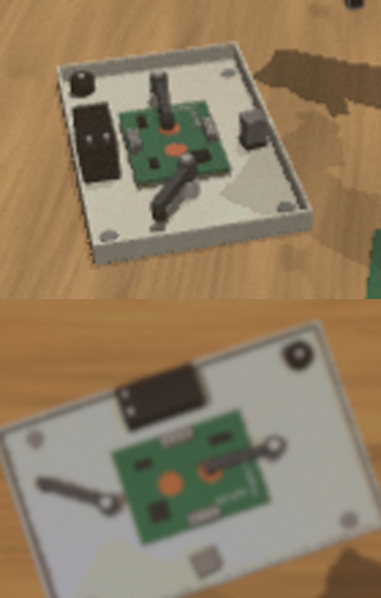

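The side view (upper half) shows the right foot over its pad at (168,127). The top view shows the bar ending over the pad at (208,468). I'll measure it, along with the board shift.

```bash
cat >> h.py <<'E'
def arm(s,sy):
    """joint angle (deg) from dark bar pixels at r 25..70 from pivot, mapped to bar top plane"""
    im=s['pixels'];hsv=cv2.cvtColor(im,cv2.COLOR_BGR2HSV)
    v,u=np.mgrid[110:240,215:375];uv=np.c_[u.ravel(),v.ravel()].astype(float)
    d=toH(ray(s,uv,.046))-[0,95*sy];r=np.hypot(*d.T);h=hsv[v.ravel(),u.ravel()]
    k=(r>24)&(r<66)&(h[:,2]<105)&(h[:,1]<80)
    if sy*1>0: k&=d[:,1]<200
    dd=d[k];a=np.degrees(np.arctan2(dd[:,1],dd[:,0]))
    a0=np.median(np.where(a<0,a+360,a));a=(a-a0+180)%360-180
    j=a[abs(a)<15];return k.sum(),len(j),(a0+j.mean()-90*sy+180)%360-180
E
python3 - <<'E'
from h import *
b=np.load('top0.npy',allow_pickle=True).item();s=np.load('top3.npy',allow_pickle=True).item()
for q in(b,s):print('L',arm(q,1),'R',arm(q,-1))
for q in(b,s):
    h=cv2.cvtColor(q['pixels'],cv2.COLOR_BGR2HSV);m=((h[...,0]>40)&(h[...,0]<90)&(h[...,1]>80)).astype(np.uint8);k=np.zeros_like(m);k[110:240,215:375]=1;m=cv2.morphologyEx(m*k,cv2.MORPH_CLOSE,np.ones((15,15)))
    cs,_=cv2.findContours(m,0,2);k=max(cs,key=cv2.contourArea);x=cv2.minAreaRect(k);print(x,toH(ray(q,x[0],.016)))
E
```

```text
L (np.int64(172), 70, np.float64(152.1018803764445)) R (np.int64(126), 19, np.float64(-125.35630134922576))
L (np.int64(198), 71, np.float64(152.5025175668831)) R (np.int64(221), 92, np.float64(-179.7914167309291))
((294.6719970703125, 175.1267547607422), (32.67567443847656, 46.486488342285156), 71.07535552978516) [[ 0.30270372 -0.09135743]]
((294.5585021972656, 175.26112365722656), (32.89216232299805, 46.16132736206055), 71.02959442138672) [[0.03036283 0.3611528 ]]
```

The right arm is at −179.8° and the board hasn't moved. Now the left arm: over to its starting point at housing (63,116), then down.

```bash
python3 -m creep '0 49 -26 0 0 0 0; 0 98 -52 0 0 0 0; 0 147 -78 0 0 0 0; 0 196 -104 0 0 0 0; 0 245 -130 0 0 0 0; 0 294 -156 0 0 0 0; 0 294 -156 0 0 0 0; 0 294 -156 40 0 0 0; 0 294 -156 80 0 0 0; 0 294 -156 100 0 0 0; 0 294 -156 108 0 0 0; 0 294 -156 108 0 0 0'
python3 - <<'E'
from h import *
s=manip.snapshot('side');c=s['pixels'][160:270,230:370];cv2.imwrite('pics/side4.png',cv2.resize(c,None,fx=5,fy=5,interpolation=cv2.INTER_CUBIC))
p=manip.state();print(toH(p['position']),p['position'],p['ft_force'])
E
```

```text
t: 7.8
position: [0.5653, 0.186, 0.0341]
ee_rot: [-180.0, 0.0, 18.8]
ft_force: [-0.4, -0.0, 0.1]
gripper_width: -0.001
finger_force: 0.0
[[ 64.34372791 116.16243897]] [0.56597577 0.18620086 0.03493561] [ 0.33743869  0.04832495 -0.17881472]
```

View pics/side4.png

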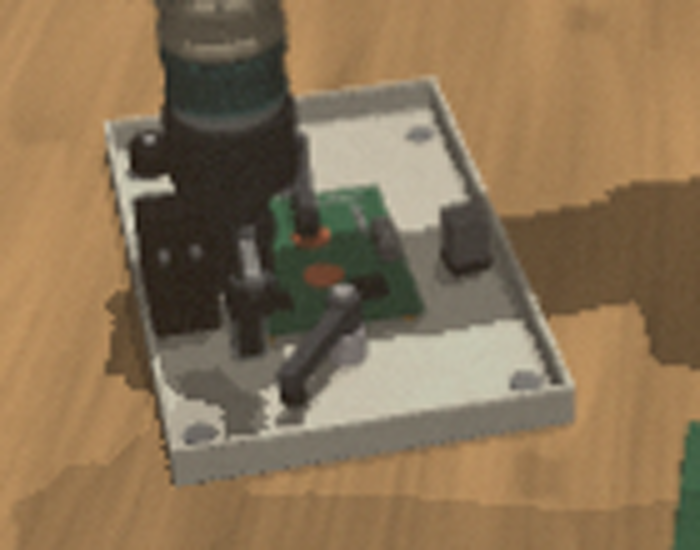

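The fingertip at (248,345) is beside the left arm on its battery side and clear of everything. I'll push with the mirrored sweep.

```bash
python3 -m creep '0 -16 -15 0 0 0 0; 0 -29 -27 0 0 0 0; 0 -46 -34 0 0 0 0; 0 -58 -37 0 0 0 0; 0 -71 -38 0 0 0 0; 0 -85 -35 0 0 0 0; 0 -99 -27 0 0 0 0; 0 -110 -15 0 0 0 0; 0 -118 0 0 0 0 0; 0 -122 13 0 0 0 0; 0 -123 28 0 0 0 0; 0 -119 43 0 0 0 0'
python3 -m creep '0 9 14 0 0 0 0; 0 16 21 0 0 0 0; 0 22 26 0 0 0 0; 0 31 30 0 0 0 0; 0 39 33 0 0 0 0; 0 39 33 0 0 0 0; 0 39 33 0 0 0 0; 0 15 33 0 0 0 0; 0 10 33 -40 0 0 0; 0 -10 33 -100 0 0 0; 0 -60 33 -110 0 0 0; 0 -115 33 -110 0 0 0'
python3 -m creep '0 -50 20 -20 0 0 0; 0 -50 80 -20 0 0 0; 0 -50 80 -20 0 0 0; 0 -50 80 -20 0 0 0'
python3 - <<'E'
from h import *
I=[]
for n in('side','top'):
    s=manip.snapshot(n);np.save(n+'5.npy',s,allow_pickle=True)
    c=s['pixels'][170:245,235:355] if n=='side' else s['pixels'][130:205,235:355]
    c=cv2.resize(c,None,fx=4,fy=4,interpolation=cv2.INTER_CUBIC)
    u0,v0=(235,170) if n=='side' else (235,130)
    for sy in(1,-1):
        q=(proj(s,np.r_[c0+sy*.023*yh,.046])[0]-[u0-.5,v0-.5])*4
        cv2.circle(c,tuple(int(x) for x in q),3,(0,255,255),-1)
    I.append(c)
cv2.imwrite('pics/both5.png',np.vstack(I)[:600])
s=np.load('top5.npy',allow_pickle=True).item();print('L',arm(s,1),'R',arm(s,-1))
p=manip.state();print(toH(p['position']),p['position'],p['qd'].round(2))
E
```

```text
t: 9.35
position: [0.466, 0.106, 0.0339]
ee_rot: [-180.0, 0.1, 18.8]
ft_force: [-0.6, 2.3, 0.2]
gripper_width: -0.001
finger_force: 0.9
t: 10.85
position: [0.3694, 0.0382, 0.1465]
ee_rot: [179.8, -0.3, 18.9]
ft_force: [-0.7, -0.7, 0.7]
gripper_width: 0.004
finger_force: 0.0
t: 11.35
position: [0.3465, -0.0532, 0.1644]
ee_rot: [-180.0, -0.0, 18.7]
ft_force: [0.0, -0.1, 0.8]
gripper_width: 0.0
finger_force: 0.0
L (np.int64(231), 103, np.float64(177.1430740400263)) R (np.int64(226), 95, np.float64(-179.45202453930614))
[[-220.51129127  -38.73588832]] [ 0.3462364  -0.05223252  0.16391406] [ 0.93  0.22 -0.15 -0.02 -0.1  -0.24]
```

View pics/both5.png

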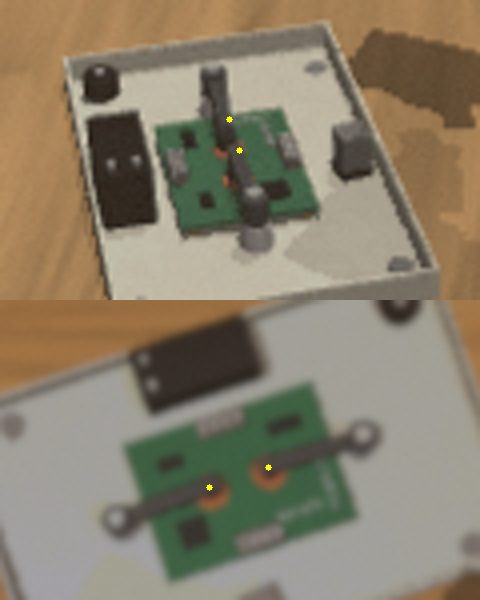

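In both views the bars end on the projected pad centres (side at about (229,119) and (239,150), top at (268,467) and (209,487)). The measured angles are 177° and −179.5°, which puts the feet within about 4 mm. Battery, relay, sounder and board look unmoved, and the robot is clear.

```bash
python3 -m creep '0 0 0 0 0 0 0; 0 0 0 0 0 0 0; 0 0 0 0 0 0 0' && python3 -c "
from workcell import manip
print(manip.sign_off())"
```

```text
t: 11.82
position: [0.3467, -0.0526, 0.1642]
ee_rot: [-180.0, 0.0, 18.9]
ft_force: [0.5, 0.8, 0.2]
gripper_width: 0.001
finger_force: 0.0
the job is handed in; nothing more can be done
None
```

I pushed both hold-down arms round so their feet sit over their own pads, within about 4 mm by camera measurement (13 mm allowed), saw no shift of the board or other parts, and handed the job in at about 12 s; no verdict was returned.

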